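# Hold a gel tray pressed to the caster's gasket

## Task

Be the third hand for casting a gel: set the longer of the two blue trays flat on the white caster's deck, push it sideways up against the low side rail, and press its end squarely into the black gasket on the fixed end wall. Finish while still holding it there with a steady push of about 10 newtons, so that a colleague can bring up the gate and screw it tight; do not let go. Never ram the gasket (more than 25 newtons) or tip the tray up, and leave everything else on the bench where it stands.

Things in the scene. Friction and masses are not known exactly. Their poses are not given: they have to be found in the camera images.
- caster: White gel caster, fixed to the bench, 260 x 124 mm. Origin: centre of its underside, on the bench; x runs along it from the open gate to the fixed end wall, y to the left, z up. Flat deck 18 mm above the bench, open on its right side (-y). End wall: inner face at x = +100 mm, 34 mm above the deck, with the black gasket in front. A tray against the rail has its centre line at y = 0.
- rail (a point): Middle of the inner face of the caster's side rail, a low guide along the deck's left (+y) edge: 8 mm wide, standing only 8 mm above the deck; inner face at y = +31 mm in the caster's frame, from x = -50 to +85 mm. The point is at x = 17.5 mm, 4 mm above the deck.
- gate (a point): Middle of the face of the gate's own black strip, which faces the gasket, at x = -91 mm in the caster's frame. The gate is the second upright bar, drawn back and fixed for now, 110 mm wide, 34 mm above the deck; its two thumb nuts reach 51 mm above the deck. The colleague works it later.
- gasket (a joint): How far the foam gasket is squeezed, m: 0 free, grows as its face is pushed towards the end wall, up to 0.011. It is a spring of 1600 N/m (1.6 N per mm: about 6 mm at 10 N) and pushes back out when let go.
- gasket_face (a point): Centre of the face of the soft black foam gasket on the fixed end wall: a strip 90 mm wide, 30 mm high, 15 mm thick when free. Free, the point lies in the caster's frame at x = +85 mm, y = 0, 14 mm above the deck; it moves with the face.
- tray_long_center (a point): Centre, half-way up, of the longer gel tray: rigid blue acrylic, 100 mm long (x), 62 mm wide (y), 28 mm high (z), about 0.1 kg. Floor 4 mm thick, side walls 5 mm thick on both long sides, both ends open; the two ends are alike. It starts on the bench. It can be gripped across both side walls; held by the upper half of the walls (fingertips 10 mm or more above its underside) the fingers pass over the side rail. Bearing down on it makes it drag on the deck.
- tray_short: The other gel tray, same make and width but only 66 mm long; not wanted for this gel, stays where it is. Bystander; origin on the bench under its middle.
- comb: White comb with eight short teeth, lying flat, 70 x 34 x 4 mm. Bystander; origin on the bench under its middle.
- jar: Small amber jar with a metal lid, 50 mm across, 62 mm high. Bystander; origin on the bench under its middle.
- brush: Flat brush with an orange handle, lying, 170 mm long. Bystander; origin on the bench under its middle.
- spoon: Steel laboratory spoon, lying, 150 mm long. Bystander; origin on the bench under its middle.
- beaker: Glass beaker, 64 mm across, 85 mm high. Bystander; origin on the bench under its middle.
- reagent: Amber reagent bottle, 60 mm across, 100 mm high. Bystander; origin on the bench under its middle.
- wash_bottle: White wash bottle with a blue cap and spout, 68 mm across, about 190 mm high. Bystander; origin on the bench under its middle.
There are look-alikes about, which are no part of the job. Leave any purple look-alike of the part that bears tray_long_center alone.

How it is judged:
By the outcome, as a careful person would: the job done as asked, in the order asked, and still so for the second after the job is handed in, while the arm keeps its last pose, push and grip.
It also fails if it takes over 61 s, if anything falls off the work surface, if the arm or the gripper's body presses on something with over 40 N, if the wrist force passes 120 N, or if a joint passes its speed limit or range.

## Robot

A 6-joint arm with a two-finger parallel gripper is mounted at the origin on the work surface. World frame = base frame: x ahead of the robot, y to its left, z up, the work surface at z = 0. Lengths are in mm, angles in rad, forces in N, time in s.
With the tool pointing down it reaches from about 275 to 750 mm from the base axis. Payload 10.2 kg.
Tool frame: the origin (TCP) lies midway between the tips of the shut fingers; the grasp point (between the pads) lies 19 mm behind it; z points along the fingers, y is the line along which they close (so a half turn about z gives the same grasp; the last joint's range is limited). The gripper opens to 85 mm and grips with 20 to 120 N. Pads are 22 mm wide; open, the fingers measure 114 mm over their backs; the gripper's body (76 mm by 85 mm) begins 54 mm behind the grasp point. The pads swing forward as they close: fully open they stand 13 mm farther back than shut.
Start: joints at [0.989, 0.313, 1.498, -0, 1.331, -0.223], TCP at [184.367, 491.569, 231.294] pointing down, gripper open.
Joint ranges: [-2.94, 2.94], [-0.97, 2.17], [0.19, 2.56], [-1.23, 4.37], [0.02, 3.11], [-2.88, 2.88]. Speed limits (rad/s): [2.39, 2.39, 3.01, 3.14, 3.14, 3.14].

## Interface

Orientations are given as a unit quaternion [w, x, y, z].
In Python, from rig import ctrl gives the robot as it stands.
- The arm moves only by the tool send_rows, never from a script. Its argument "targets" is a list of rows, each a list of 7 numbers: the closure, from -1 (fully open) to 1 (shut), so that 0 is half open, then the shift along the tool's x, y, z in m, then the turn, a rotation vector about the tool's x, y, z in rad. In form: [[claw, dx, dy, dz, ax, ay, az], ...]. A call has exactly 10 rows; each row shifts and turns the commanded pose from where the row before left it, along the tool's axes as they then stand; what a row does not reach is not made up. A row lasts 1/8 s, in which the tool goes at most 62.5 mm and 10.7 degrees, less where a joint would pass 70% of its speed; a pose out of reach is approached as far as the arm can. A call with a gripper value outside its range is refused whole. The fingers move at their own pace and stop on an object; "squeeze" is the grip in N (left out, the last holds). Time passes only in rows, so rows that do not move let the fingers close, or fill a call up. It gives the time, the measured TCP pose, the force, the opening and the grip force at its end, in the units of the state.
- ctrl.sense(): the state, without advancing time (a new reading comes with each control period).
- ctrl.capture(name): name is "scene" or "top" or "wrist"; returns a dict with "img" (384x512x3 uint8, red, green, blue), "camera_matrix" (3x3 intrinsics, pixels), "R" (3x3) and "t" (3): a world point X has camera coordinates R X + t. Camera axes: x right, y down, z forward; pixel columns grow to the right and rows downward; lengths in mm; the calibration is good to about 2 mm. A picture is of the moment at which its call begins. There is no depth.
- ctrl.finish_job(): hands the job in; it is judged then, once.
Trained networks look in a picture, given as the dict that the camera call returned (one of the last four; its "shot" number tells which), for a name from the list of things; names that differ only in an ending like _2 or _b are one class to them, and where a whole thing is asked for, a point or a joint stands for the part that bears it (a point fixed in the world has none). Each returns a list of dicts, best first, with "score" (0 to 1); they miss things now and then, are a little off and sometimes report something else, mostly with a low value. They report only what shows in the picture. A call takes as long as a camera call. They do not tell look-alikes from the thing itself.
- ctrl.boxes_of(query, picture): "extent" ([left, top, width, height] in pixels, round what is visible of it).
- ctrl.landmark_of(query, picture): "point" ([column, row] in pixels: a listed point, or the origin of a listed thing).
The state is a dict: "time_s": time; "joints": joint angles; "dq": joint speeds; "tau": joint torques, N m; "eef_pos": TCP position; "ee_rot": TCP orientation; "force": force on the tool from outside, world axes, zero at the start; "wrist_torque": the same for the moment, N m; "grip_width": opening from 0.0 (shut) to 1.0 (fully open); "grip_force": force on a finger pad.
Only numpy, scipy, OpenCV 4.12 (cv2) and the standard library are available. Lean on these libraries where they do the work, as an engineer would, in place of code of your own. Each camera call takes 0.05 s, during which the arm holds its last target. There are 200 camera calls.

## Working session

There is one attempt and no reset: what is moved stays moved. The work goes in short steps, Python scripts to look and compute and a tool call to move; the robot and the scene stay as the last step left them, time stands still between calls to the robot, and variables do not carry over. Pictures are saved under pics/ and viewed, at most 10 in all, crops included, and the job is handed in when it is done.

Besides the shell and the picture viewer there is one more tool, called after ">>>" as name(argument=value, ...), one argument or row to a line, values as JSON. send_rows: Moves the arm, as the interface text tells. Its arguments: {"type":"object","properties":{"targets":{"type":"array"},"squeeze":{"type":"number"}},"required":["targets"]}

```bash
mkdir -p pics; ls
cat > h.py <<'E'
import numpy as np, cv2
from rig import ctrl
def ray(p,pic):
    K,R,t=[np.array(pic[k],float) for k in("camera_matrix","R","t")]
    d=R.T@np.linalg.inv(K)@np.array([p[0],p[1],1.]); return -R.T@t.ravel(),d
def onz(p,pic,z):
    c,d=ray(p,pic); return c+d*(z-c[2])/d[2]
def proj(X,pic):
    K,R,t=[np.array(pic[k],float) for k in("camera_matrix","R","t")]
    x=K@(R@np.array(X,float)+t.ravel()); return x[:2]/x[2]
def save(n,img): cv2.imwrite("pics/"+n,cv2.cvtColor(img,cv2.COLOR_RGB2BGR))
E
python3 - <<'E'
from h import *
a=ctrl.capture("top");b=ctrl.capture("scene")
save("t1.png",a["img"]);save("s1.png",b["img"])
for q in["tray_long_center","caster","tray_short","gasket_face","rail","gate","jar","beaker","reagent","wash_bottle","comb","brush","spoon"]:
  for n,p in(("top",a),("scene",b)):
    r=ctrl.landmark_of(q,p)
    z={"tray_long_center":14,"gasket_face":32,"rail":22,"gate":32}.get(q,0)
    print(q,n,[(np.round(k["point"]).tolist(),round(k["score"],2),onz(k["point"],p,z)[:2].round().tolist()) for k in r[:3]])
print(ctrl.sense())
E
```

```text
pics
tray_long_center top [([117.0, 206.0], 0.92, [558.0, 440.0]), ([226.0, 201.0], 0.78, [575.0, 150.0]), ([171.0, 213.0], 0.67, [539.0, 295.0])]
tray_long_center scene [([338.0, 200.0], 0.96, [542.0, 281.0]), ([284.0, 208.0], 0.92, [577.0, 143.0]), ([366.0, 160.0], 0.68, [404.0, 364.0])]
caster top [([302.0, 228.0], 0.71, [508.0, -52.0])]
caster scene [([210.0, 181.0], 0.78, [504.0, -56.0])]
tray_short top [([402.0, 216.0], 0.69, [542.0, -320.0]), ([375.0, 156.0], 0.25, [711.0, -255.0])]
tray_short scene [([104.0, 184.0], 0.64, [543.0, -335.0])]
gasket_face top [([312.0, 196.0], 0.6, [587.0, -74.0])]
gasket_face scene [([199.0, 201.0], 0.43, [591.0, -70.0])]
rail top [([294.0, 222.0], 0.87, [520.0, -28.0])]
rail scene [([221.0, 182.0], 0.71, [520.0, -25.0])]
gate top [([298.0, 260.0], 0.72, [421.0, -38.0]), ([308.0, 196.0], 0.55, [588.0, -66.0])]
gate scene [([223.0, 146.0], 0.96, [407.0, -33.0])]
jar top [([202.0, 290.0], 0.89, [343.0, 208.0]), ([303.0, 227.0], 0.27, [510.0, -54.0]), ([381.0, 295.0], 0.15, [338.0, -255.0])]
jar scene [([312.0, 144.0], 0.58, [347.0, 217.0])]
beaker
[... 826 characters left out ...]
ay([ 9.88556266e-01,  3.13195167e-01,  1.49848156e+00, -1.74831954e-04,
        1.33179693e+00, -2.23419610e-01]), 'dq': array([ 5.40167635e-05,  2.24873812e-04,  1.00356136e-03, -9.90639796e-04,
        1.17863483e-03, -1.68935678e-03]), 'tau': array([-2.53910981e-01, -4.44512236e+01, -3.14179516e+01,  3.56170284e-01,
       -2.06882201e+00,  2.14110303e-02]), 'eef_pos': array([184.15111558, 491.12117884, 230.84903466]), 'ee_rot': array([-2.90583164e-04,  1.78428776e-01,  9.83952377e-01, -8.98506023e-04]), 'force': array([-2.01934407, -5.68260214, -6.28341643]), 'wrist_torque': array([-1.04506612,  0.4686421 , -0.00648858]), 'grip_force': 3.7072469294071198, 'grip_width': 1.000779158739348}
```

View pics/t1.png

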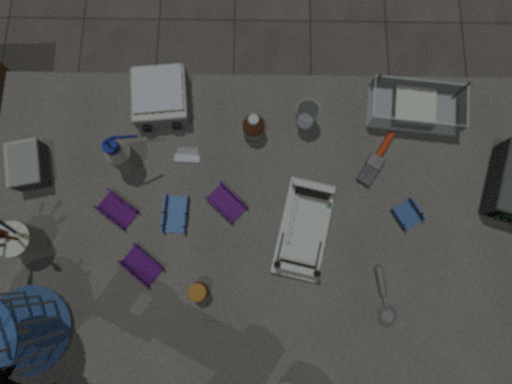

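Run:
```python
import cv2
im=cv2.imread("pics/t1.png");c=im[170:270,85:335];cv2.imwrite("pics/t1c.png",cv2.resize(c,None,fx=3.2,fy=3.2,interpolation=cv2.INTER_CUBIC))
im=cv2.imread("pics/s1.png");c=im[100:300,160:410];cv2.imwrite("pics/s1c.png",cv2.resize(c,None,fx=3,fy=3,interpolation=cv2.INTER_CUBIC))
```

```text
(no output)
```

View pics/t1c.png

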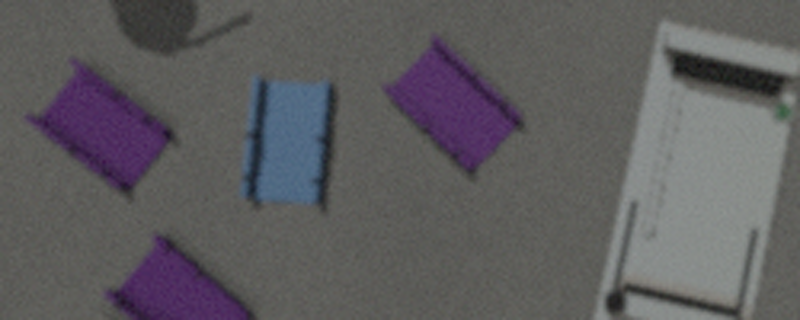

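View pics/s1c.png

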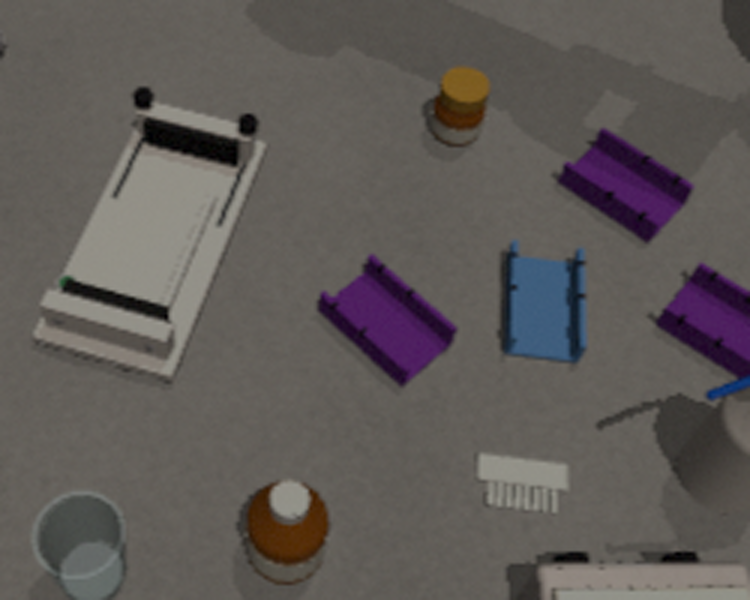

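The blue trays are at (174,214) and (407,214) in the top view. The first is clearly the longer one: about 39 px against 25 px. The three purple trays at (117,208), (227,202) and (142,265) are look-alikes and stay where they are. The caster is at (304,228), with its gasket on the far end (313,190) and the gate on the near end. I'll move above the long blue tray.

>>> send_rows(
  targets=[
    [-1,-0.0505,-0.008,0.003,0,0,0],
    [-1,-0.0505,-0.008,0.003,0,0,0],
    [-1,-0.0505,-0.008,0.003,0,0,0],
    [-1,-0.0505,-0.008,0.003,0,0,0],
    [-1,-0.0505,-0.008,0.003,0,0,0],
    [-1,-0.0505,-0.008,0.003,0,0,0],
    [-1,-0.0505,-0.008,0.003,0,0,0],
    [-1,-0.0505,-0.008,0.003,0,0,0],
    [-1,0,0,0,0,0,-0.135],
    [-1,0,0,0,0,0,-0.135],
  ],
  squeeze=40,
)

```text
time_s: 2.65
eef_pos: [542.2, 289.8, 208.4]
ee_rot: [0.003, 0.043, 0.999, 0.001]
force: [1.3, 2.6, -0.1]
grip_width: 1.003
grip_force: 0.0
```

```bash
cat >> h.py <<'E'
from scipy.spatial.transform import Rotation as Ro
def tool():
    s=ctrl.sense(); q=s["ee_rot"]; return s,np.array(s["eef_pos"]),Ro.from_quat([q[1],q[2],q[3],q[0]]).as_matrix()
E
python3 - <<'E'
from h import *
w=ctrl.capture("wrist"); s,p,R=tool(); save("w1.png",w["img"])
print(p,R.round(3),s["force"],s["time_s"])
r=ctrl.landmark_of("tray_long_center",w); print([(k["point"],k["score"],onz(k["point"],w,14)) for k in r[:3]])
hsv=cv2.cvtColor(w["img"],cv2.COLOR_RGB2HSV)
m=cv2.inRange(hsv,(98,80,40),(118,255,255)); 
m=cv2.morphologyEx(m,cv2.MORPH_OPEN,np.ones((3,3)))
cs,_=cv2.findContours(m,cv2.RETR_EXTERNAL,2)
for c in sorted(cs,key=cv2.contourArea)[-2:]:
  b=cv2.boxPoints(cv2.minAreaRect(c)); print(cv2.contourArea(c),b.round().tolist()); print([onz(x,w,z)[:2].round(1).tolist() for z in(0,28) for x in b])
E
```

```text
[541.92624624 290.01609882 208.48778159] [[-0.997  0.08   0.005]
 [ 0.08   0.997  0.002]
 [-0.005  0.002 -1.   ]] [ 0.81013103  2.02743411 -0.1148344 ] 2.7
[([396.3, 160.2], 0.98, array([547.46874629, 445.5929656 ,  14.        ])), ([250.5, 165.6], 0.97, array([539.98737595, 289.06524652,  14.        ])), ([130.1, 197.5], 0.87, array([564.46503162, 152.89341219,  14.        ]))]
400.0 [[422.0, 366.0], [455.0, 366.0], [455.0, 383.0], [422.0, 383.0]]
[[842.1, 499.5], [846.1, 544.8], [876.1, 547.6], [872.0, 501.5], [812.5, 483.2], [816.1, 524.9], [843.7, 527.5], [840.0, 485.0]]
5194.0 [[215.0, 117.0], [277.0, 114.0], [281.0, 210.0], [218.0, 212.0]]
[[486.4, 254.9], [489.6, 321.8], [598.4, 319.3], [595.1, 246.3], [485.2, 258.2], [488.1, 319.7], [588.2, 317.4], [585.2, 250.2]]
```

View pics/w1.png

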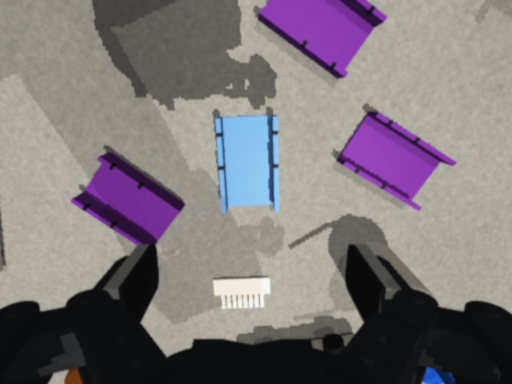

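The tray is at (248,162) in the wrist view, centred near world (538,288) with a yaw of about -0.05. I'll straighten the tool and descend.

>>> send_rows(
  targets=[
    [-1,0.005,-0.002,0.02,0,0,-0.03],
    [-1,0,0,0.024,0,0,0],
    [-1,0,0,0.024,0,0,0],
    [-1,0,0,0.024,0,0,0],
    [-1,0,0,0.024,0,0,0],
    [-1,0,0,0.024,0,0,0],
    [-1,0,0,0.024,0,0,0],
    [-1,0,0,0.02,0,0,0],
    [-1,0,0,0,0,0,0],
    [-1,0,0,0,0,0,0],
  ],
  squeeze=50,
)

```text
time_s: 4.0
eef_pos: [536.0, 288.6, 24.6]
ee_rot: [0.001, 0.03, 1.0, 0.001]
force: [1.2, 2.0, 0.5]
grip_width: 0.997
grip_force: 0.0
```

Run:
```python
from h import *
w=ctrl.capture("wrist"); s,p,R=tool(); save("w2.png",w["img"])
print(p,R.round(3),s["force"],s["time_s"])
```

```text
[535.9292141  288.60493941  24.661115  ] [[-0.998  0.06   0.003]
 [ 0.06   0.998  0.001]
 [-0.003  0.001 -1.   ]] [ 1.14910807  2.36409378 -0.37775849] 4.05
```

View pics/w2.png

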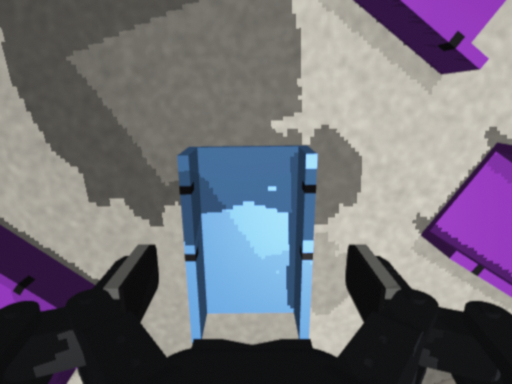

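The fingers straddle the tray evenly, with walls at columns 190 and 310 and fingers at 150 and 355. I'll go down and grip.

>>> send_rows(
  targets=[
    [-1,-0.002,0,0.011,0,0,0],
    [-1,0,0,0.01,0,0,0],
    [-1,0,0,0,0,0,0],
    [0.6,0,0,0,0,0,0],
    [0.6,0,0,0,0,0,0],
    [0.6,0,0,0,0,0,0],
    [0.6,0,0,0,0,0,0],
    [0.6,0,0,0,0,0,0],
    [0.6,0,0,0,0,0,0],
    [0.6,0,0,0,0,0,0],
  ],
  squeeze=50,
)

```text
time_s: 5.3
eef_pos: [537.3, 288.2, 2.8]
ee_rot: [0.0, 0.029, 1.0, 0.0]
force: [1.0, 2.7, 5.9]
grip_width: 0.715
grip_force: 56.0
```

>>> send_rows(
  targets=[
    [0.6,0,0,-0.03,0,0,0],
    [0.6,0,0,-0.04,0,0,0],
    [0.6,0,0,-0.04,0,0,0],
    [0.6,-0.009,-0.045,-0.02,0,0,0],
    [0.6,-0.009,-0.05,-0.02,0,0,0],
    [0.6,-0.009,-0.05,-0.02,0,0,0],
    [0.6,-0.009,-0.05,-0.02,0,0,0],
    [0.6,-0.009,-0.05,-0.02,0,0,0],
    [0.6,-0.009,-0.05,-0.02,0,0,0],
    [0.6,-0.009,-0.05,-0.01,0,0,0],
  ],
)

```text
time_s: 6.55
eef_pos: [579.6, -61.6, 243.0]
ee_rot: [0.0, 0.029, 1.0, -0.0]
force: [1.3, 2.5, -1.6]
grip_width: 0.717
grip_force: 55.4
```

>>> send_rows(
  targets=[
    [0.6,0,0,0,0,0,0.07],
    [0.6,0,0,0,0,0,0.073],
    [0.6,0,0,0,0,0,0],
    [0.6,0,0,0,0,0,0],
    [0.6,0,0,0,0,0,0],
    [0.6,0,0,0,0,0,0],
    [0.6,0,0,0,0,0,0],
    [0.6,0,0,0,0,0,0],
    [0.6,0,0,0,0,0,0],
    [0.6,0,0,0,0,0,0],
  ],
)

```text
time_s: 7.8
eef_pos: [579.6, -60.0, 242.3]
ee_rot: [0.0, 0.101, 0.995, -0.0]
force: [1.2, 2.6, -1.0]
grip_width: 0.713
grip_force: 55.4
```

Run:
```python
from h import *
w=ctrl.capture("wrist"); s,p,R=tool(); save("w3.png",w["img"]); np.save("w3.npy",w,allow_pickle=True)
print(p,R.round(3),s["force"],s["wrist_torque"],s["time_s"])
for q,z in(("caster",0),("rail",22),("gate",32),("gasket_face",32)):
  print(q,[(k["point"],k["score"],onz(k["point"],w,z).round(1)) for k in ctrl.landmark_of(q,w)[:2]])
```

```text
[579.63369324 -59.99954197 242.30623085] [[-0.98  0.2   0.  ]
 [ 0.2   0.98  0.  ]
 [-0.    0.   -1.  ]] [0.51170954 2.35707788 0.00844376] [ 0.36747675 -0.16066953 -0.03241144] 7.85
caster [([245.7, 97.1], 0.58, array([505.4, -52.2,   0. ])), ([31.5, 175.8], 0.53, array([ 544. , -332.3,    0. ]))]
rail [([272.1, 113.2], 0.93, array([528.3, -26.6,  22. ]))]
gate []
gasket_face []
```

View pics/w3.png

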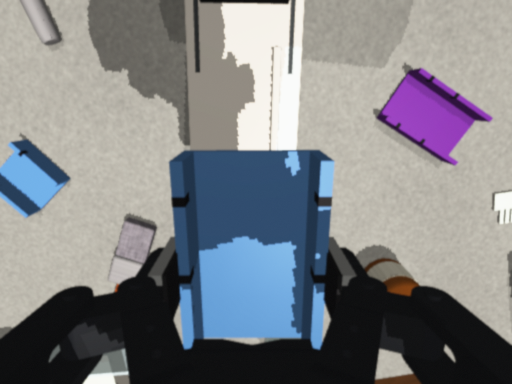

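The wrist view shows the caster deck, with side edges at columns ~188 and ~300, the rail strip at columns 272–280 from row 46, and the gate at row 0. The held tray is nearly parallel to it. I'll measure the caster edges more closely.

Run:
```python
from h import *
w=np.load("w3.npy",allow_pickle=True).item()
g=cv2.cvtColor(w["img"],cv2.COLOR_RGB2GRAY).astype(float)
def edge(lo,hi,rows,sgn):
  return np.array([[lo+np.argmax(sgn*(np.gradient(cv2.GaussianBlur(g[r-4:r+5],(1,9),0).mean(0))[lo:hi])),r] for r in rows])
rows=range(80,140,8)
for n,lo,hi,z,s in(("left",180,198,18,1),("right",292,312,18,-1),("railmid",266,285,22,-1)):
  e=edge(lo,hi,rows,s);P=np.array([onz(x,w,z)[:2] for x in e]);f=np.polyfit(P[:,0],P[:,1],1)
  print(n,e[:,0],"yaw",np.arctan(f[0]),"y@506",np.polyval(f,506))
print("rail start",onz((276,46),w,26),g[40:54,274:279].mean(1).round(), g[110,264:306].round())
print([onz((c,r),w,52).round(1).tolist() for c,r in((200,2),(291,2))])
a=ctrl.capture("top");b=ctrl.capture("scene")
for n,p in(("t",a),("s",b)):
  for q,z in(("rail",22),("gasket_face",32),("gate",32),("caster",0)):
    print(n,q,[onz(k["point"],p,z).round(1)[:2].tolist() for k in ctrl.landmark_of(q,p)[:1]])
```

```text
left [187 188 188 188 188 189 189 189] yaw -0.22283583800590953 y@506 -117.51912515391763
right [300 300 299 299 298 298 297 297] yaw -0.22163771417262115 y@506 8.669297184617463
railmid [271 270 270 270 270 269 269 269] yaw -0.21902142731184177 y@506 -24.503905834833773
rail start [462.30441617 -10.50845788  26.        ] [242. 242. 242. 243. 241. 233. 223. 232. 239. 240. 241. 241. 241. 241.] [245. 245. 245. 245. 240. 212. 171. 169. 229. 244. 246. 246. 246. 245.
 245. 249. 251. 251. 251. 251. 251. 251. 251. 251. 251. 251. 251. 251.
 251. 251. 251. 251. 251. 247. 228. 198. 190. 192. 194. 194. 191. 187.]
[[414.7, -75.6, 52.0], [431.6, 7.3, 52.0]]
t rail [[529.5, -34.5]]
t gasket_face []
t gate []
t caster []
s rail [[520.4, -25.5]]
s gasket_face [[583.9, -69.8]]
s gate [[407.3, -38.4]]
s caster [[504.0, -55.7]]
```

>>> send_rows(
  targets=[
    [0.6,0,0,0,0,0,0.02],
    [0.6,0.028,-0.01,0.01,0,0,0],
    [0.6,0.027,-0.009,0.03,0,0,0],
    [0.6,0,0,0.04,0,0,0],
    [0.6,0,0,0.04,0,0,0],
    [0.6,0,0,0.04,0,0,0],
    [0.6,0,0,0.03,0,0,0],
    [0.6,0,0,0.015,0,0,0],
    [0.6,0,0,0,0,0,0],
    [0.6,0,0,0,0,0,0],
  ],
)

```text
time_s: 9.8
eef_pos: [522.5, -66.7, 38.5]
ee_rot: [0.001, 0.111, 0.994, -0.0]
force: [0.8, 2.7, 0.6]
grip_width: 0.712
grip_force: 55.4
```

Run:
```python
from h import *
b=ctrl.capture("scene");w=ctrl.capture("wrist"); s,p,R=tool()
print(p,R.round(3),s["force"],s["wrist_torque"],s["time_s"])
c=cv2.resize(b["img"][110:250,120:300],None,fx=3.1,fy=3.1,interpolation=cv2.INTER_CUBIC); save("s4.png",np.vstack([c]))
save("w4.png",w["img"])
```

```text
[522.40272743 -66.62459894  38.39686131] [[-0.975  0.22   0.002]
 [ 0.22   0.975 -0.001]
 [-0.002 -0.    -1.   ]] [ 0.01334648  2.0058923  -0.87479585] [ 0.32153977 -0.09964677 -0.01975331] 9.9
```

View pics/w4.png

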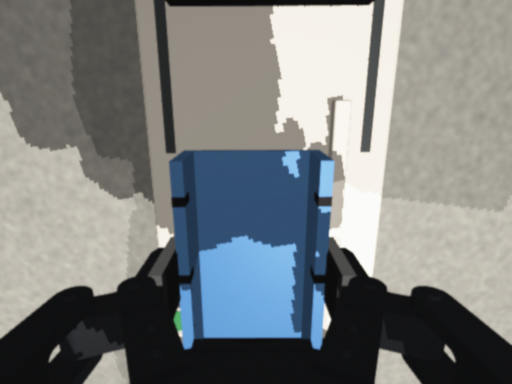

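Run:
```python
from h import *
w=ctrl.capture("wrist"); s,p,R=tool()
for px,z in(((332,100),26),((331,135),26),((352,100),26),((342,100),26),((167,5),52),((376,5),52),((173,152),66-14+4),((332,152),52+11)):
  X=onz(px,w,z); print(px,z,X.round(1),"tool xy",(R.T@(X-p))[:2].round(1))
g=cv2.cvtColor(w["img"],cv2.COLOR_RGB2GRAY);print(g[110,322:356],g[140,322:356])
```

```text
(332, 100) 26 [461.5 -14.6  26. ] tool xy [70.7 37.4]
(331, 135) 26 [477.5 -17.5  26. ] tool xy [54.5 38. ]
(352, 100) 26 [463.6  -5.5  26. ] tool xy [70.7 46.7]
(342, 100) 26 [462.6 -10.   26. ] tool xy [70.7 42. ]
(167, 5) 52 [414.5 -73.7  52. ] tool xy [103.5 -30.7]
(376, 5) 52 [ 4.311e+02 -3.000e-01  5.200e+01] tool xy [103.6  44.5]
(173, 152) 56 [465.7 -85.8  56. ] tool xy [ 51.  -31.2]
(332, 152) 63 [477.9 -26.1  63. ] tool xy [52.1 29.7]
[243 242 243 243 243 239 219 171 139 114  99 106 147 209 239 246 247 247
 247 247 247 247 247 247 247 247 247 245 242 242 242 243 243 243] [243 243 237 193 151 142 136 117 102 107 146 210 239 246 247 247 247 247
 247 247 247 247 247 246 246 242 236 240 242 243 243 243 243 243]
```

The rail's inner face is about 7 mm from the tray wall, and the gasket about 15 mm ahead. I'll lower onto the deck.

>>> send_rows(
  targets=[
    [0.6,0,0,0.006,0,0,0],
    [0.6,0,0,0.005,0,0,0],
    [0.6,0,0,0.003,0,0,0],
    [0.6,0,0,0.001,0,0,0],
    [0.6,0,0,0.001,0,0,0],
    [0.6,0,0,0.001,0,0,0],
    [0.6,0,0,0,0,0,0],
    [0.6,0,0,0,0,0,0],
    [0.6,0,0,0,0,0,0],
    [0.6,0,0,0,0,0,0],
  ],
)

```text
time_s: 11.2
eef_pos: [521.9, -66.4, 20.8]
ee_rot: [0.0, 0.111, 0.994, -0.0]
force: [-1.5, 2.5, 4.3]
grip_width: 0.711
grip_force: 56.0
```

Deck contact at about 4 N. Sliding left to the rail.

>>> send_rows(
  targets=[
    [0.6,0,0.002,0,0,0,0],
    [0.6,0,0.001,0,0,0,0],
    [0.6,0,0.001,0,0,0,0],
    [0.6,0,0.001,0,0,0,0],
    [0.6,0,0,0,0,0,0],
    [0.6,0,0,0,0,0,0],
    [0.6,0,0,0,0,0,0],
    [0.6,0,0,0,0,0,0],
    [0.6,0,0,0,0,0,0],
    [0.6,0,0,0,0,0,0],
  ],
)

```text
time_s: 12.45
eef_pos: [523.5, -62.0, 20.8]
ee_rot: [0.001, 0.111, 0.994, -0.0]
force: [-0.7, -1.3, 5.5]
grip_width: 0.718
grip_force: 58.6
```

>>> send_rows(
  targets=[
    [0.6,0,0.0005,0,0,0,0],
    [0.6,0,0.0005,0,0,0,0],
    [0.6,0,0.0005,0,0,0,0],
    [0.6,0,0,0,0,0,0],
    [0.6,0,0,0,0,0,0],
    [0.6,0,0,0,0,0,0],
    [0.6,0,0,0,0,0,0],
    [0.6,0,0,0,0,0,0],
    [0.6,0,0,0,0,0,0],
    [0.6,0,0,0,0,0,0],
  ],
)

```text
time_s: 13.7
eef_pos: [523.8, -60.6, 20.8]
ee_rot: [0.001, 0.111, 0.994, -0.0]
force: [0.9, -1.8, 4.8]
grip_width: 0.715
grip_force: 59.8
```

>>> send_rows(
  targets=[
    [0.6,0,0.0005,0,0,0,0],
    [0.6,0,0.0005,0,0,0,0],
    [0.6,0,0,0,0,0,0],
    [0.6,0,0,0,0,0,0],
    [0.6,0,0,0,0,0,0],
    [0.6,0,0,0,0,0,0],
    [0.6,0,0,0,0,0,0],
    [0.6,0,0,0,0,0,0],
    [0.6,0,0,0,0,0,0],
    [0.6,0,0,0,0,0,0],
  ],
)

```text
time_s: 14.95
eef_pos: [524.0, -59.7, 20.8]
ee_rot: [0.001, 0.111, 0.994, -0.0]
force: [0.2, -2.0, 4.8]
grip_width: 0.713
grip_force: 60.2
```

>>> send_rows(
  targets=[
    [0.6,0,0.0005,0,0,0,0],
    [0.6,0,0.0005,0,0,0,0],
    [0.6,0,0,0,0,0,0],
    [0.6,0,0,0,0,0,0],
    [0.6,0,0,0,0,0,0],
    [0.6,0,0,0,0,0,0],
    [0.6,0,0,0,0,0,0],
    [0.6,0,0,0,0,0,0],
    [0.6,0,0,0,0,0,0],
    [0.6,0,0,0,0,0,0],
  ],
)

```text
time_s: 16.2
eef_pos: [524.3, -58.7, 20.8]
ee_rot: [0.001, 0.111, 0.994, -0.0]
force: [0.2, -2.5, 4.8]
grip_width: 0.712
grip_force: 60.5
```

Run:
```python
from h import *
w=ctrl.capture("wrist"); s,p,R=tool(); save("w5.png",w["img"])
print(p,s["force"],s["wrist_torque"],s["time_s"])
g=cv2.cvtColor(w["img"],cv2.COLOR_RGB2GRAY)
for r in(90,115,140): print(r,g[r,300:350])
for px in((300,100),(320,100)): print((R.T@(onz(px,w,26)-p))[:2])
```

```text
[524.25335252 -58.68813823  20.82272542] [ 0.45916815 -1.60706074  4.8273925 ] [-0.22894972  0.02149388 -0.02607887] 16.25
90 [243 243 243 243 243 243 243 243 242 243 243 243 243 243 243 243 243 243
 243 243 243 243 243 243 243 243 243 243 243 243 243 243 243 243 243 243
 243 243 243 243 242 243 243 242 243 243 243 243 242 243]
115 [243 243 243 243 243 243 243 243 243 243 243 243 243 243 243 243 242 241
 240 233 189 143 111 100 111 155 210 238 246 247 247 247 247 247 247 247
 247 247 247 247 247 247 244 240 241 243 243 243 243 243]
140 [142 142 143 142 143 142 143 142 143 148 183 228 236 228 221 221 221 221
 211 170 129 106 100 122 183 228 244 247 247 247 247 247 247 247 247 247
 247 247 247 247 245 243 243 243 243 243 243 243 243 243]
[70.82289224 19.84495507]
[70.82811822 28.13030457]
```

View pics/w5.png

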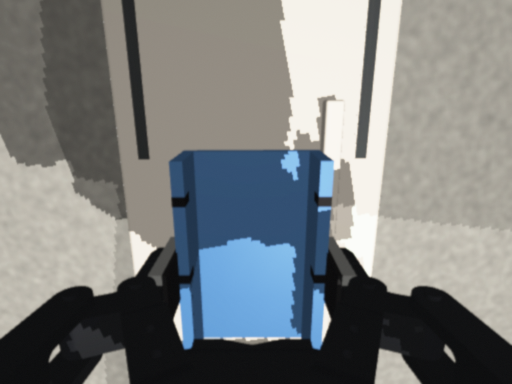

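>>> send_rows(
  targets=[
    [0.6,0,0.0005,0,0,0,0],
    [0.6,0,0.0005,0,0,0,0],
    [0.6,0,0,0,0,0,0],
    [0.6,0,0,0,0,0,0],
    [0.6,0,0,0,0,0,0],
    [0.6,0,0,0,0,0,0],
    [0.6,0,0,0,0,0,0],
    [0.6,0,0,0,0,0,0],
    [0.6,0,0,0,0,0,0],
    [0.6,0,0,0,0,0,0],
  ],
)

```text
time_s: 17.5
eef_pos: [524.4, -58.4, 20.9]
ee_rot: [0.001, 0.11, 0.994, -0.001]
force: [-1.8, -6.6, 6.2]
grip_width: 0.716
grip_force: 61.0
```

Rail contact found: the motion stopped and lateral force stepped up by about 5 N. I'll ease the downward load a little and advance towards the gasket.

>>> send_rows(
  targets=[
    [0.6,0,0,-0.0003,0,0,0],
    [0.6,-0.002,0,0,0,0,0],
    [0.6,-0.002,0,0,0,0,0],
    [0.6,-0.002,0,0,0,0,0],
    [0.6,-0.002,0,0,0,0,0],
    [0.6,-0.001,0,0,0,0,0],
    [0.6,-0.001,0,0,0,0,0],
    [0.6,0,0,0,0,0,0],
    [0.6,0,0,0,0,0,0],
    [0.6,0,0,0,0,0,0],
  ],
)

```text
time_s: 18.75
eef_pos: [530.7, -59.8, 20.8]
ee_rot: [-0.004, 0.11, 0.994, -0.001]
force: [-20.5, -5.0, 18.3]
grip_width: 0.715
grip_force: 60.9
```

>>> send_rows(
  targets=[
    [0.6,-0.0005,0,0,0,0,0],
    [0.6,-0.0005,0,0,0,0,0],
    [0.6,-0.0005,0,0,0,0,0],
    [0.6,-0.0005,0,0,0,0,0],
    [0.6,0,0,0,0,0,0],
    [0.6,0,0,0,0,0,0],
    [0.6,0,0,0,0,0,0],
    [0.6,0,0,0,0,0,0],
    [0.6,0,0,0,0,0,0],
    [0.6,0,0,0,0,0,0],
  ],
)

```text
time_s: 20.0
eef_pos: [532.6, -60.2, 20.8]
ee_rot: [-0.004, 0.11, 0.994, -0.0]
force: [-20.1, -5.7, 19.3]
grip_width: 0.715
grip_force: 61.0
```

Forward drag is about 20 N with 19 N bearing down, while the gasket should still be about 6 mm away. The tray is dragging on the deck, so I'll relieve the downward load.

>>> send_rows(
  targets=[
    [0.6,0.001,0,-0.0003,0,0,0],
    [0.6,0.001,0,-0.0003,0,0,0],
    [0.6,0,0,-0.0003,0,0,0],
    [0.6,0,0,0,0,0,0],
    [0.6,0,0,0,0,0,0],
    [0.6,0,0,0,0,0,0],
    [0.6,0,0,0,0,0,0],
    [0.6,0,0,0,0,0,0],
    [0.6,0,0,0,0,0,0],
    [0.6,0,0,0,0,0,0],
  ],
)

```text
time_s: 21.25
eef_pos: [532.7, -60.2, 20.9]
ee_rot: [-0.001, 0.11, 0.994, -0.001]
force: [-5.6, -6.8, -1.4]
grip_width: 0.718
grip_force: 56.6
```

Run:
```python
from h import *
w=ctrl.capture("wrist"); b=ctrl.capture("scene");s,p,R=tool(); save("w6.png",w["img"])
c=cv2.resize(b["img"][110:260,130:310],None,fx=4,fy=4,interpolation=cv2.INTER_CUBIC); save("s6.png",c)
print(p,R.round(4),s["force"],s["wrist_torque"],s["time_s"])
```

```text
[532.68608223 -60.22132961  20.92205516] [[-0.9757  0.2192 -0.0026]
 [ 0.2192  0.9757 -0.0013]
 [ 0.0022 -0.0018 -1.    ]] [-3.65535902 -6.80754514 -0.69883661] [-1.08078913  0.66638001  0.15251613] 21.35
```

View pics/s6.png

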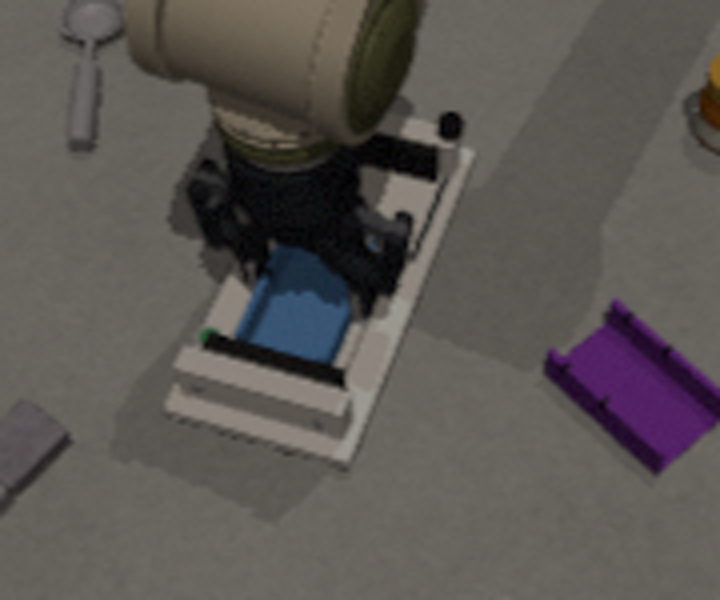

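The scene crop shows the tray flat between the rail and the deck edge, a few mm short of the gasket. The downward load has gone. Advancing in small steps.

>>> send_rows(
  targets=[
    [0.6,-0.001,0,0,0,0,0],
    [0.6,-0.001,0,0,0,0,0],
    [0.6,-0.001,0,0,0,0,0],
    [0.6,-0.001,0,0,0,0,0],
    [0.6,0,0,0,0,0,0],
    [0.6,0,0,0,0,0,0],
    [0.6,0,0,0,0,0,0],
    [0.6,0,0,0,0,0,0],
    [0.6,0,0,0,0,0,0],
    [0.6,0,0,0,0,0,0],
  ],
)

```text
time_s: 22.6
eef_pos: [535.5, -60.8, 21.0]
ee_rot: [-0.003, 0.11, 0.994, -0.001]
force: [-9.7, -5.4, 5.6]
grip_width: 0.712
grip_force: 56.3
```

>>> send_rows(
  targets=[
    [0.6,-0.001,0,0,0,0,0],
    [0.6,-0.001,0,0,0,0,0],
    [0.6,0,0,0,0,0,0],
    [0.6,0,0,0,0,0,0],
    [0.6,0,0,0,0,0,0],
    [0.6,0,0,0,0,0,0],
    [0.6,0,0,0,0,0,0],
    [0.6,0,0,0,0,0,0],
    [0.6,0,0,0,0,0,0],
    [0.6,0,0,0,0,0,0],
  ],
)

```text
time_s: 23.85
eef_pos: [537.4, -61.3, 21.0]
ee_rot: [-0.003, 0.11, 0.994, -0.001]
force: [-11.0, -6.0, 6.0]
grip_width: 0.713
grip_force: 56.5
```

>>> send_rows(
  targets=[
    [0.6,-0.001,0,-0.0002,0,0,0],
    [0.6,-0.001,0,-0.0001,0,0,0],
    [0.6,0,0,0,0,0,0],
    [0.6,0,0,0,0,0,0],
    [0.6,0,0,0,0,0,0],
    [0.6,0,0,0,0,0,0],
    [0.6,0,0,0,0,0,0],
    [0.6,0,0,0,0,0,0],
    [0.6,0,0,0,0,0,0],
    [0.6,0,0,0,0,0,0],
  ],
)

```text
time_s: 25.1
eef_pos: [538.8, -61.5, 21.0]
ee_rot: [-0.003, 0.11, 0.994, -0.0]
force: [-13.7, -5.1, 5.7]
grip_width: 0.716
grip_force: 56.2
```

>>> send_rows(
  targets=[
    [0.6,-0.001,0,0,0,0,0],
    [0.6,0,0,0,0,0,0],
    [0.6,0,0,0,0,0,0],
    [0.6,0,0,0,0,0,0],
    [0.6,0,0,0,0,0,0],
    [0.6,0,0,0,0,0,0],
    [0.6,0,0,0,0,0,0],
    [0.6,0,0,0,0,0,0],
    [0.6,0,0,0,0,0,0],
    [0.6,0,0,0,0,0,0],
  ],
)

```text
time_s: 26.35
eef_pos: [539.5, -61.7, 21.0]
ee_rot: [-0.004, 0.11, 0.994, -0.0]
force: [-15.1, -5.1, 5.9]
grip_width: 0.72
grip_force: 56.5
```

Force is now rising about 1.8 N per mm, so the gasket is in contact. I'll unload the deck drag again to read the pure gasket force.

>>> send_rows(
  targets=[
    [0.6,0,0,-0.0002,0,0,0],
    [0.6,0,0,-0.0001,0,0,0],
    [0.6,0,0,0,0,0,0],
    [0.6,0,0,0,0,0,0],
    [0.6,0,0,0,0,0,0],
    [0.6,0,0,0,0,0,0],
    [0.6,0,0,0,0,0,0],
    [0.6,0,0,0,0,0,0],
    [0.6,0,0,0,0,0,0],
    [0.6,0,0,0,0,0,0],
  ],
)

```text
time_s: 27.6
eef_pos: [539.5, -61.7, 21.0]
ee_rot: [-0.004, 0.11, 0.994, -0.0]
force: [-13.2, -4.0, 2.3]
grip_width: 0.714
grip_force: 55.9
```

>>> send_rows(
  targets=[
    [0.6,0,-0.0004,0,0,0,0],
    [0.6,0,-0.0004,0,0,0,0],
    [0.6,0,0,-0.0001,0,0,0],
    [0.6,0,0,0,0,0,0],
    [0.6,0,0,0,0,0,0],
    [0.6,0,0,0,0,0,0],
    [0.6,0,0,0,0,0,0],
    [0.6,0,0,0,0,0,0],
    [0.6,0,0,0,0,0,0],
    [0.6,0,0,0,0,0,0],
  ],
)

```text
time_s: 28.85
eef_pos: [539.9, -61.8, 21.1]
ee_rot: [-0.003, 0.11, 0.994, 0.0]
force: [-8.7, -0.6, 0.8]
grip_width: 0.713
grip_force: 55.7
```

Run:
```python
from h import *
f=[];P=[]
for i in range(4):
  w=ctrl.capture("wrist"); s,p,R=tool(); f.append(s["force"]);P.append(p)
f=np.mean(f,0);print(np.mean(P,0),f,R.round(4),s["wrist_torque"],s["time_s"]); F=f-[1,2.4,-.7]
print("along",.9757*F[0]-.219*F[1],"lat",.219*F[0]+.9757*F[1])
```

```text
[539.94676032 -61.85549499  21.08253222] [-8.0043617  -0.74117904  0.85745245] [[-9.757e-01  2.192e-01 -6.200e-03]
 [ 2.192e-01  9.757e-01  8.000e-04]
 [ 6.300e-03 -6.000e-04 -1.000e+00]] [-0.25864348  1.33224689  0.16072205] 29.05
along -8.097637502435244 lat -5.0368036045898075
```

>>> send_rows(
  targets=[
    [0.6,-0.0005,0,0,0,-0.002,0],
    [0.6,-0.0005,0,0,0,-0.003,0],
    [0.6,-0.0005,0,0,0,0,0],
    [0.6,0,0,0,0,0,0],
    [0.6,0,0,0,0,0,0],
    [0.6,0,0,0,0,0,0],
    [0.6,0,0,0,0,0,0],
    [0.6,0,0,0,0,0,0],
    [0.6,0,0,0,0,0,0],
    [0.6,0,0,0,0,0,0],
  ],
)

```text
time_s: 30.3
eef_pos: [540.9, -62.1, 20.9]
ee_rot: [-0.001, 0.11, 0.994, -0.0]
force: [-10.5, -0.3, 1.5]
grip_width: 0.714
grip_force: 55.9
```

```bash
cat > m.py <<'E'
from h import *
f=[];P=[]
for i in range(4):
  w=ctrl.capture("wrist"); s,p,R=tool(); f.append(s["force"]);P.append(p)
f=np.mean(f,0);print(np.mean(P,0).round(2),f.round(2),R[2].round(4),s["wrist_torque"].round(2),s["time_s"]); F=f-[1,2.4,-.7]
print("along",.9757*F[0]-.219*F[1],"lat",.219*F[0]+.9757*F[1],"N",F[2])
E
python3 m.py
```

```text
[540.91 -62.06  20.94] [-11.15  -0.66   1.72] [ 2.6e-03 -5.0e-04 -1.0e+00] [-0.2   1.68  0.09] 30.5
along -11.183654685888499 lat -5.6438633581504 N 2.4249528137862226
```

>>> send_rows(
  targets=[
    [0.6,0.0005,0,0,0,0,0],
    [0.6,0.0005,0,0,0,0,0],
    [0.6,0.0005,0,0,0,0,0],
    [0.6,0,0,0,0,0,0],
    [0.6,0,0,0,0,0,0],
    [0.6,0,0,0,0,0,0],
    [0.6,0,0,0,0,0,0],
    [0.6,0,0,0,0,0,0],
    [0.6,0,0,0,0,0,0],
    [0.6,0,0,0,0,0,0],
  ],
)

```text
time_s: 31.75
eef_pos: [540.9, -62.1, 21.1]
ee_rot: [0.001, 0.11, 0.994, -0.0]
force: [-5.9, -0.7, -7.7]
grip_width: 0.714
grip_force: 55.9
```

```bash
python3 m.py
```

```text
[540.88 -62.05  21.1 ] [-5.67 -2.87 -8.02] [-1.2e-03 -4.0e-04 -1.0e+00] [-0.6   1.04  0.15] 31.95
along -5.357115605303191 lat -6.600131906288554 N -7.315050247738649
```

The stiction band puts the gasket at about 7 N now (consistent with contact near x≈536.7), so it needs about 2 mm more. I'll advance 3.5 mm, of which 1.5 mm undoes the test retreat.

>>> send_rows(
  targets=[
    [0.6,-0.0005,0,0,0,0,0],
    [0.6,-0.0005,0,0,0,0,0],
    [0.6,-0.0005,0,0,0,0,0],
    [0.6,-0.0005,0,0,0,0,0],
    [0.6,-0.0005,0,0,0,0,0],
    [0.6,-0.0005,0,0,0,0,0],
    [0.6,-0.0005,0,0,0,0,0],
    [0.6,0,0,0,0,0,0],
    [0.6,0,0,0,0,0,0],
    [0.6,0,0,0,0,0,0],
  ],
)

```text
time_s: 33.2
eef_pos: [543.0, -62.5, 21.1]
ee_rot: [-0.001, 0.11, 0.994, -0.0]
force: [-13.3, -1.3, -1.6]
grip_width: 0.715
grip_force: 56.7
```

```bash
python3 m.py
```

```text
[543.   -62.5   21.16] [-13.33  -1.72  -1.36] [ 2.3e-03 -4.0e-04 -1.0e+00] [-0.47  2.2   0.14] 33.4
along -13.083824632922902 lat -7.15625975444368 N -0.6635002532572594
```

>>> send_rows(
  targets=[
    [0.6,0,0,0.0002,0,0,0],
    [0.6,0,-0.0002,0.0001,0,-0.001,0],
    [0.6,0,0,0,0,0,0],
    [0.6,0,0,0,0,0,0],
    [0.6,0,0,0,0,0,0],
    [0.6,0,0,0,0,0,0],
    [0.6,0,0,0,0,0,0],
    [0.6,0,0,0,0,0,0],
    [0.6,0,0,0,0,0,0],
    [0.6,0,0,0,0,0,0],
  ],
)

```text
time_s: 34.65
eef_pos: [543.2, -62.6, 21.1]
ee_rot: [-0.0, 0.11, 0.994, -0.0]
force: [-12.0, -1.0, 0.7]
grip_width: 0.717
grip_force: 56.9
```

```bash
python3 m.py
python3 - <<'E'
from h import *
b=ctrl.capture("scene");w=ctrl.capture("wrist")
c=cv2.resize(b["img"][150:240,150:250],(500,450),interpolation=cv2.INTER_CUBIC)
d=w["img"][80:260,120:400]; d=cv2.resize(d,(300,193)); 
save("f.png",np.hstack([c,np.vstack([d,np.zeros((257,300,3),np.uint8)])]))
E
```

```text
[543.19 -62.56  21.09] [-12.86  -1.2    0.43] [ 8.e-04 -1.e-04 -1.e+00] [-0.15  2.13  0.14] 34.85
along -12.729971759601586 lat -6.54994657238683 N 1.128569411965545
```

View pics/f.png

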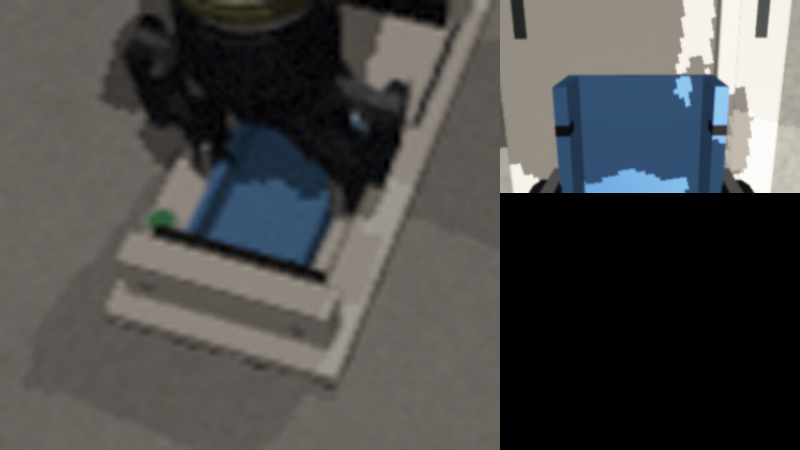

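The final crop shows the tray flat, along the rail, with its end square in the visibly thinned gasket. I'll seat it slightly more firmly and let it settle.

>>> send_rows(
  targets=[
    [0.6,0,0,0.0002,0,0,0],
    [0.6,0,0,0,0,0,0],
    [0.6,0,0,0,0,0,0],
    [0.6,0,0,0,0,0,0],
    [0.6,0,0,0,0,0,0],
    [0.6,0,0,0,0,0,0],
    [0.6,0,0,0,0,0,0],
    [0.6,0,0,0,0,0,0],
    [0.6,0,0,0,0,0,0],
    [0.6,0,0,0,0,0,0],
  ],
)

```text
time_s: 36.2
eef_pos: [543.3, -62.6, 21.0]
ee_rot: [-0.0, 0.11, 0.994, -0.0]
force: [-13.0, -1.0, 1.1]
grip_width: 0.714
grip_force: 56.9
```

```bash
python3 m.py; python3 -c "
from rig import ctrl
print(ctrl.finish_job())"
```

```text
[543.3  -62.58  21.03] [-13.12  -0.42   0.98] [ 4.e-04 -2.e-04 -1.e+00] [-0.18  2.15  0.14] 36.4
along -13.160237978428173 lat -5.8441255470074935 N 1.679993865026776
the job is handed in; nothing more can be done
None
```

I handed the job in at 36 s, still gripping the long blue tray flat on the deck, against the side rail and square in the gasket; the push on the gasket is an estimated 10 N (the wrist reads 13 N along the caster, including rail and deck drag).

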